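# Release the thick dowel from the lever dispenser and ease its lid shut

## Robot

A 6-joint arm with a two-finger parallel gripper is mounted at the origin on a cart in front of the work surface, level with it; the furniture and walls round the work are solid. World frame = base frame: x ahead of the robot, y to its left, z up, the work surface at z = 0. Lengths are in m, angles in rad, forces in N, time in s.
With the tool pointing down it reaches from about 0.3 to 0.775 m from the base axis. Payload 14.6 kg.
Tool frame: the origin (TCP) lies at the very end of the fingers, on their centre line; the grasp point (between the pads) lies 19 mm behind it; z points along the fingers, y is the line along which they close (so a half turn about z gives the same grasp; the last joint's range is limited). The gripper opens to 94 mm and grips with 3 to 60 N. Pads are 16 mm wide; open, the fingers measure 119 mm over their backs; the gripper's body (75 mm by 177 mm) begins 78 mm behind the grasp point.
Start: joints at [1.175, 0.3, 1.521, -0, 1.321, -0.067], TCP at [0.178, 0.521, 0.205] pointing down, gripper open.
Joint ranges: [-3.03, 3.03], [-0.79, 2.21], [0.23, 2.52], [-1.04, 4.18], [0, 3.07], [-2.55, 2.55]. Speed limits (rad/s): [2.22, 2.22, 2.57, 3.14, 3.14, 3.14].

## Interface

Orientations are given as [roll, pitch, yaw] about the fixed x, y, z axes, in that order (R = Rz(yaw) Ry(pitch) Rx(roll)).
In Python, from station import ctrl gives the robot as it stands.
- The arm moves only by the tool move_arm, never from a script. Its argument "increments" is a list of rows, each a list of 7 numbers: the opening, from 0 (shut) to 1 (fully open), then the shift along the tool's x, y, z in units of 50 mm (1.0 is 50 mm), then the turn, a rotation vector about the tool's x, y, z in rad. In form: [[claw, tx, ty, tz, rx, ry, rz], ...]. A call has 1 to 20 rows; each row shifts and turns the commanded pose from where the row before left it, along the tool's axes as they then stand; what a row does not reach is not made up. A row lasts 1/10 s, in which the tool goes at most 50 mm and 8.59 degrees, less where a joint would pass 70% of its speed; a pose out of reach is approached as far as the arm can. A call is refused whole if a number of a shift passes 1 or a number of a turn 0.15, either way. A call with a gripper value outside its range is refused whole. The fingers move at their own pace and stop on an object; "force" is the grip in N (left out, the last holds). Time passes only in rows, so rows that do not move let the fingers close. It gives the time, the measured TCP pose, the force, the opening and the grip force at its end, in the units of the state.
- ctrl.get_obs(): the state, without advancing time (a new reading comes with each control period).
- ctrl.camera(name): name is "side" or "top" or "wrist"; returns a dict with "color" (480x640x3 uint8, blue, green, red), "K" (3x3 intrinsics, pixels), "distortion" ([k1, k2, p1, p2, k3] as OpenCV has them; the pictures are not rectified), "pose" (4x4, takes a point from camera to world coordinates); the wrist camera has in their place "tool_from_camera" (4x4, takes a point from camera to tool coordinates, whose origin is the TCP and whose axes are the flange's). Camera axes: x right, y down, z forward; pixel columns grow to the right and rows downward; lengths in m; the calibration is good to about 2 mm. A picture is of the moment at which its call begins: read the wrist's pose just before it. There is no depth.
- ctrl.hand_in(): hands the job in; it is judged then, once.
Trained networks look in a picture, given as the dict that the camera call returned (one of the last four; its "shot" number tells which), for a name from the list of things; names that differ only in an ending like _2 or _b are one class to them, and where a whole thing is asked for, a point or a joint stands for the part that bears it (a point fixed in the world has none). Each returns a list of dicts, best first, with "conf" (0 to 1); they miss things now and then, are a little off and sometimes report something else, mostly with a low value. They report only what shows in the picture. A call takes as long as a camera call. They do not tell look-alikes from the thing itself.
- ctrl.cut_out(name, picture): "mask" (480x640 bool, what is visible of it) and "centre" ([row, column] in pixels, amid what is visible of it).
The state is a dict: "time_s": time; "qpos": joint angles; "joint_vel": joint speeds; "tau": joint torques, N m; "ee_pos": TCP position; "eef_rot": TCP orientation; "force": force on the tool from outside, world axes, zero at the start; "moment": the same for the moment, N m; "grip_width": finger opening in m; "grip_force": force on a finger pad.
Only numpy, scipy, OpenCV 4.12 (cv2) and the standard library are available. Lean on these libraries where they do the work, as an engineer would, in place of code of your own. Each camera call takes 0.05 s, during which the arm holds its last target. There are 200 camera calls.

## Task

The two-lane dispenser holds one dowel in each lane behind a clear lid; press down the lever on the side of the thick dowel until its lid is wide open, so that the dowel rolls out into the tray in front, then let the lever up gently so that the lid comes down without slamming. Leave the thin dowel in its lane with its lid shut, touch neither the dowels nor the lids, and leave the things standing round about where they are. Finish with both lids shut and your hand clear.

Things in the scene. Friction and masses are not known exactly. Their poses are not given: they have to be found in the camera images.
- dispenser: fixed plywood box 262 x 196 mm, 126 mm high at its bearing blocks, walls 100 or less, a lever on each outer side. Origin at table height below the lids' lower edges, mid-width; x from tray to lanes (away from the robot), y left, z up. Tray x -100..0 mm; lanes x 0..118, left y 4..76, right y -76..-4, open on top; one floor slopes 12 degrees down from the lanes to the tray, 36 mm high at x = 0
- lever_left (a joint): hinge of the left (+y) lever and its lid, both fixed to one shaft: 0 = lid shut, lever raised 28 degrees; grows as the lever is pressed down; 1.0 = end stop, lid wide open, lever 29 degrees below level. Shaft along the dispenser's y at its x = 4.5, z = 111 mm. A spring shuts it: about 3 N at the pad to start, 5 to 8 N near the stop; let go, the lid snaps shut at over 3 rad/s
- lever_right (a joint): hinge of the right (-y) lever and its lid, both fixed to one shaft: 0 = lid shut, lever raised 28 degrees; grows as the lever is pressed down; 1.0 = end stop, lid wide open, lever 29 degrees below level. Shaft along the dispenser's y at its x = 4.5, z = 111 mm. A spring shuts it: about 3 N at the pad to start, 5 to 8 N near the stop; let go, the lid snaps shut at over 3 rad/s
- pad_left (a point): middle of the rubber top of the left lever's pad (66 mm along the lever, 44 wide), 90 mm along the lever from the shaft and 6.5 mm above the lever's middle plane; moves with it. The lever points to the dispenser's +x, away from the tray. At rest the point is at (81, +134, 159) mm in the dispenser's frame; nothing is beneath it
- pad_right (a point): middle of the rubber top of the right lever's pad (66 mm along the lever, 44 wide), 90 mm along the lever from the shaft and 6.5 mm above the lever's middle plane; moves with it. The lever points to the dispenser's +x, away from the tray. At rest the point is at (81, -134, 159) mm in the dispenser's frame; nothing is beneath it
- lid_left (a point): clear plastic lid, 66 mm wide and 72 mm long, 4 mm thick, with an aluminium top and bottom edge, across the lower end of the left lane; it hangs from the shaft and swings out and up over the tray; the point is the middle of the lid
- lid_right (a point): the same lid on the right lane
- thick_dowel: loose piece of dark round wood 32 mm thick and 64 mm long, lying across a lane against its lid, in either lane; origin at its centre, y along its axis
- thin_dowel: loose piece of dark round wood 18 mm thick and 64 mm long, lying across the other lane against its lid; origin at its centre, y along its axis
- tape_measure: yellow and black tape measure, 48 x 82 x 71 mm, loose bystander; origin under its middle
- battery: black and red tool battery, 58 x 82 x 38 mm, loose bystander; origin under its middle
- box_red: small red screw carton, 61 x 61 x 38 mm, loose bystander; origin under its middle
- plug_tub: white tub with a red screw lid, 62 x 62 x 64 mm, loose bystander; origin under its middle
- tape_blue: roll of blue masking tape lying flat, 100 mm across, 36 mm high, loose bystander; origin under its middle
Not all that is in view belongs to the job. Leave any pink or yellow look-alike of the thick_dowel alone.

How it is judged:
By the outcome, as a careful person would: the job done as asked, in the order asked, and still so for the second after the job is handed in, with the robot touching nothing.
It also fails if it takes over 38 s, if anything falls off the work surface, if the arm or the gripper's body presses on something with over 40 N, if the wrist force passes 120 N, or if a joint passes its speed limit or range.

## Working session

There is one attempt and no reset: what is moved stays moved. The work goes in short steps, Python scripts to look and compute and a tool call to move; the robot and the scene stay as the last step left them, time stands still between calls to the robot, and variables do not carry over. Pictures are saved under pics/ and viewed, at most 10 in all, crops included, and the job is handed in when it is done.

Besides the shell and the picture viewer there is one more tool, called after "Call:" as name([rows], argument=value, ...), one row to a line, values as JSON. move_arm: Moves the arm, as the interface text tells. Its arguments: {"type":"object","properties":{"increments":{"type":"array","items":{"type":"array","items":{"type":"number"}}},"force":{"type":"number"}},"required":["increments"]}

```bash
mkdir -p pics; cat > h.py <<'E'
import numpy as np, cv2
from station import ctrl
def ray(p,px):
    u=cv2.undistortPoints(np.array([[px]],float),p["K"],np.array(p["distortion"]))[0,0]
    T=np.array(p["pose"]); d=T[:3,:3]@[u[0],u[1],1]; return T[:3,3],d/np.linalg.norm(d)
def at_z(p,px,z):
    o,d=ray(p,px); return o+d*(z-o[2])/d[2]
def proj(p,X):
    T=np.linalg.inv(np.array(p["pose"])); r=cv2.Rodrigues(T[:3,:3])[0]
    return cv2.projectPoints(np.array(X,float).reshape(-1,3),r,T[:3,3],p["K"],np.array(p["distortion"]))[0][:,0]
E
python3 - <<'E'
from h import *
for n in("top","side"):
    p=ctrl.camera(n); cv2.imwrite(f"pics/{n}.png",p["color"]); print(n,np.round(p["pose"],3).tolist())
    for o in("dispenser","pad_left","pad_right","lid_left","lid_right","thick_dowel","thin_dowel","tape_measure","battery","box_red","plug_tub","tape_blue"):
        print(o,[(round(r["conf"],2),np.round(r["centre"]).tolist(),int(r["mask"].sum())) for r in ctrl.cut_out(o,p)][:3])
o=ctrl.get_obs(); print(o)
E
```

```text
top [[0.005, -0.996, 0.085, 0.45], [-1.0, -0.007, -0.018, 0.288], [0.018, -0.085, -0.996, 1.129], [0.0, 0.0, 0.0, 1.0]]
dispenser [(0.66, [248.0, 354.0], 9411)]
pad_left [(0.7, [235.0, 299.0], 1049), (0.28, [259.0, 338.0], 104)]
pad_right [(0.87, [221.0, 416.0], 1033)]
lid_left [(0.68, [239.0, 300.0], 965)]
lid_right [(0.83, [217.0, 412.0], 1071)]
thick_dowel [(0.78, [229.0, 448.0], 284), (0.74, [184.0, 335.0], 435), (0.62, [309.0, 454.0], 329)]
thin_dowel [(0.42, [257.0, 339.0], 112)]
tape_measure [(0.81, [299.0, 292.0], 456)]
battery [(0.63, [267.0, 417.0], 606), (0.5, [247.0, 355.0], 9600)]
box_red [(0.74, [184.0, 333.0], 435)]
plug_tub [(0.84, [171.0, 366.0], 542)]
tape_blue [(0.61, [293.0, 178.0], 889)]
side [[0.924, -0.224, 0.31, 0.119], [-0.382, -0.575, 0.723, -0.797], [0.016, -0.787, -0.617, 1.02], [0.0, 0.0, 0.0, 1.0]]
dispenser [(0.39, [267.0, 386.0], 626)]
pad_left [(0.74, [219.0, 292.0], 991)]
pad_right [(0.73, [275.0, 349.0], 1246)]
lid_left [(0.85, [214.0, 295.0], 906)]
lid_right [(0.96, [274.0, 350.0], 1159)]
thick_dowel [(0.8, [381.0, 288.0], 507), (0.69, [219.0, 293.
[... 278 characters left out ...]
), (0.45, [338.0, 316.0], 773)]
{'time_s': 1.3, 'qpos': array([ 1.17540692e+00,  2.99895664e-01,  1.52103069e+00,  3.38538664e-05,
        1.32069663e+00, -6.66120845e-02]), 'joint_vel': array([-0.00121112,  0.00049666,  0.00197705, -0.0026668 ,  0.0011001 ,
        0.00095759]), 'tau': array([-1.64597146e-03, -5.31650448e+01, -3.52908647e+01,  7.07138283e-02,
        2.13557307e-02, -3.85938995e-05]), 'ee_pos': array([0.17757984, 0.52052106, 0.20543496]), 'eef_rot': array([-3.14156457e+00, -3.47469714e-05,  2.81280695e+00]), 'force': array([-1.02651438,  0.81740111,  0.14916715]), 'moment': array([ 0.037682  , -0.02888845, -0.00064155]), 'grip_force': 0.0, 'grip_width': 0.09423919559341648}
```

View pics/top.png

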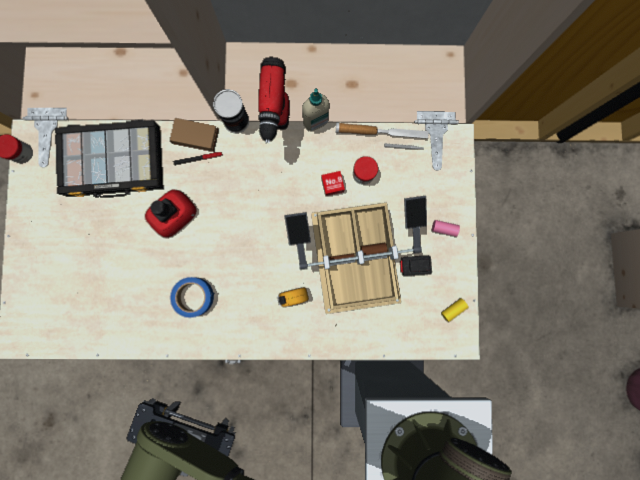

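View pics/side.png

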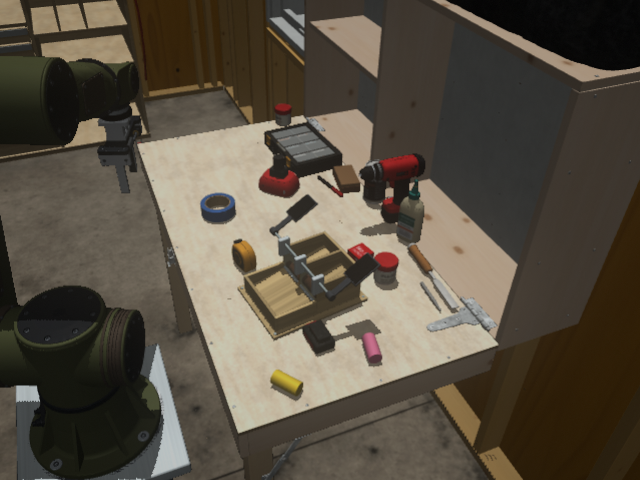

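The top view shows the dispenser at about (360,257), its pads at (297,229) and (416,212), and dark dowels at about (340,257) and (375,248). The pink (446,228) and yellow (455,310) cylinders are look-alikes, so the candidates are the two dark ones. Next I fit the dispenser pose and check them in a crop.

```bash
cat > fit.py <<'E'
from h import *
from scipy.optimize import least_squares
def W(s,X):
    c,n=np.cos(s[2]),np.sin(s[2]); X=np.array(X,float)
    return np.c_[s[0]+c*X[:,0]-n*X[:,1], s[1]+n*X[:,0]+c*X[:,1], X[:,2]]
E
python3 - <<'E'
from fit import *
P={n:ctrl.camera(n) for n in("top","side")}
obs=[]
for n,p in P.items():
    for o,y in(("pad_left",.134),("pad_right",-.134)):
        r=ctrl.cut_out(o,p)[0]; m=r["mask"].astype(np.uint8)
        obs.append((p,(0,y),r))
        if n=="top": print(o,at_z(p,r["centre"][::-1],.155))
p=P["top"]
L,R=[at_z(p,q,.159) for q in((297,228),(416,211))]
c=(L+R)/2; yaw=np.arctan2(L[1]-R[1],L[0]-R[0])-np.pi/2
print(np.linalg.norm(L-R),c,yaw)
s0=np.r_[c[0]-.081*np.cos(yaw),c[1]-.081*np.sin(yaw),yaw]; print(s0)
pads=[(.081,.134,.159),(.081,-.134,.159)]
pix={"top":[(297,228),(416,211)]}
img=cv2.resize(p["color"][180:330,270:470],None,fx=4,fy=4,interpolation=cv2.INTER_CUBIC)
def dr(X,col):
    q=((proj(p,W(s0,X))-[270,180])*4).astype(int); cv2.polylines(img,[q.reshape(-1,1,2)],True,col,1)
dr([(-.11,-.098,0),(-.11,.098,0),(.152,.098,0),(.152,-.098,0)],(255,0,0))
for y in(-.134,.134):
    a=np.radians(28);u=np.array([np.cos(a),0,np.sin(a)]);nn=np.array([-np.sin(a),0,np.cos(a)])
    o=np.array([.0045,y,.111])+.0065*nn
    dr([o+u*l+np.array([0,w,0]) for l,w in((.057,-.022),(.123,-.022),(.123,.022),(.057,.022))],(0,255,0))
dr([(.0045,-.134,.111),(.0045,.134,.111)],(0,0,255))
cv2.imwrite("pics/crop.png",img)
E
```

```text
pad_left [0.54966953 0.32396814 0.155     ]
pad_right [0.59017393 0.06214284 0.155     ]
0.26929407517792164 [0.58683277 0.1966411  0.159     ] 0.15046834891207106
[0.50674799 0.1844991  0.15046835]
```

View pics/crop.png

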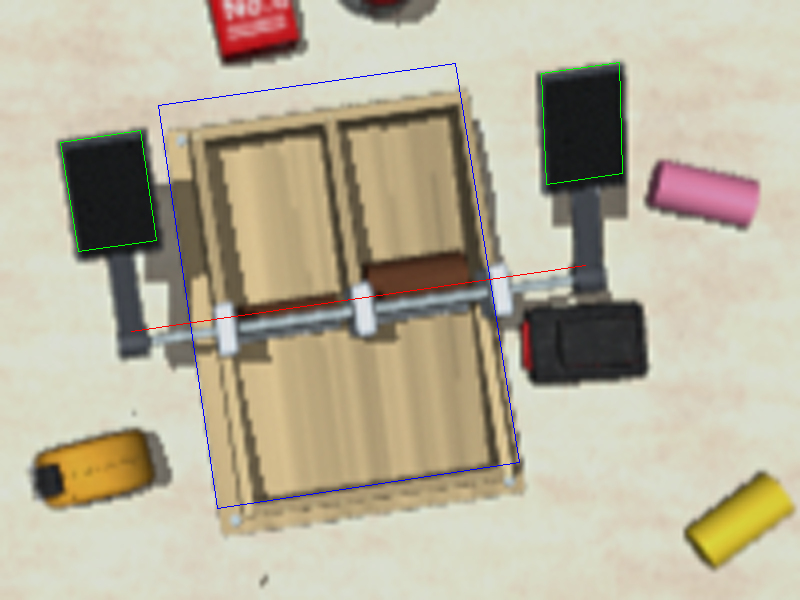

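The thick dowel is the dark one at (375,248), in the right lane, so I press the right lever. The pads line up once I allow for the visible far end face. That shifts the origin by about 7 mm towards -x. I check this in the side view.

```bash
cat >> fit.py <<'E'
S=np.array([.4998,.1840,.1505])
def overlay(p,s,x0,y0,w,h,f,name,th=28):
    img=cv2.resize(p["color"][y0:y0+h,x0:x0+w],None,fx=f,fy=f,interpolation=cv2.INTER_CUBIC)
    def dr(X,col):
        q=((proj(p,W(s,X))-[x0,y0])*f).astype(int); cv2.polylines(img,[q.reshape(-1,1,2)],True,col,1)
    a=np.radians(th);u=np.array([np.cos(a),0,np.sin(a)]);nn=np.array([-np.sin(a),0,np.cos(a)])
    for y in(-.134,.134):
        o=np.array([.0045,y,.111])+.0065*nn
        dr([o+u*l+np.array([0,v,0]) for l,v in((.057,-.022),(.123,-.022),(.123,.022),(.057,.022))],(0,255,0))
    dr([(.0045,-.134,.111),(.0045,.134,.111)],(0,0,255))
    cv2.imwrite(name,img)
E
python3 - <<'E'
from fit import *
p=ctrl.camera("side"); overlay(p,S,225,175,180,165,4,"pics/side2.png")
t=W(S,[(.081,-.134,.159),(.0864,-.134,.073)]); print(t)
o=ctrl.get_obs(); y=o["eef_rot"][2]; e=o["ee_pos"]
d=t[0]-e; print("tool shift/50", np.array([d@[np.cos(y),np.sin(y),0], d@[np.sin(y),-np.cos(y),0], -(.25-e[2])])/.05, "turn z",-(S[2]+np.pi-y))
E
```

```text
[[0.59997535 0.06365924 0.159     ]
 [0.60531431 0.06446887 0.073     ]]
tool shift/50 [-10.9458007   -5.92044137  -0.89055105] turn z -0.47930832760734443
```

View pics/side2.png

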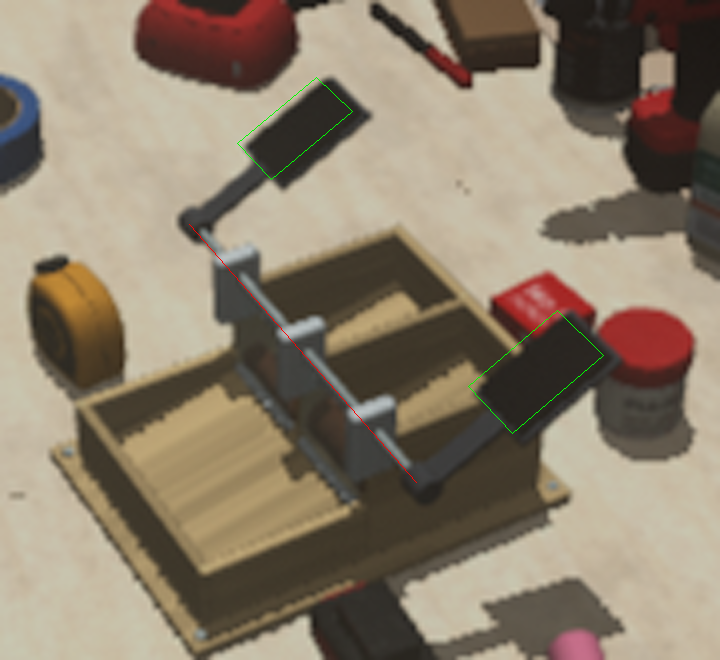

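The side view confirms the pose to about 3 mm: shaft, pads and the large dark dowel in the right lane all match. I now move over the right pad with the fingers shut.

Call:
move_arm([
  [0,-0.2,-0.1,-0.3,0,0,0],
  [0,-0.4,-0.2,-0.3,0,0,0],
  [0,-0.6,-0.32,-0.3,0,0,0],
  [0,-0.6,-0.32,0,0,0,0],
  [0,-0.6,-0.32,0,0,0,0],
  [0,-0.6,-0.32,0,0,0,0],
  [0,-0.6,-0.32,0,0,0,0],
  [0,-0.6,-0.32,0,0,0,0],
  [0,-0.6,-0.32,0,0,0,0],
  [0,-0.6,-0.32,0,0,0,0],
  [0,-0.6,-0.32,0,0,0,0],
  [0,-0.6,-0.32,0,0,0,0],
  [0,-0.6,-0.32,0,0,0,0],
  [0,-0.6,-0.32,0,0,0,0],
  [0,-0.6,-0.32,0,0,0,0],
  [0,-0.6,-0.32,0,0,0,0],
  [0,-0.6,-0.34,0,0,0,0],
  [0,-0.6,-0.36,0,0,0,0],
  [0,-0.6,-0.36,0,0,0,0],
  [0,-0.4,-0.24,0,0,0,0],
])

```text
time_s: 3.65
ee_pos: [0.6104, 0.0493, 0.2515]
eef_rot: [3.142, 0.001, 2.811]
force: [-0.4, 0.1, -0.4]
grip_width: 0.0004
grip_force: 0.0
```

Call:
move_arm([
  [0,0,0,0,0,0,-0.1],
  [0,0,0,0,0,0,-0.1],
  [0,0,0,0,0,0,-0.1],
  [0,0,0,0,0,0,-0.1],
  [0,0,0,0,0,0,-0.08],
  [0,0,0,0,0,0,0],
])

```text
time_s: 4.25
ee_pos: [0.6094, 0.0513, 0.2516]
eef_rot: [-3.141, 0.001, -2.989]
force: [-0.3, -0.1, -0.5]
grip_width: 0.0006
grip_force: 0.0
```

Call:
move_arm([
  [0,0.06,0.13,0.3,0,0,0],
  [0,0.05,0.11,0.4,0,0,0],
  [0,0,0,0.4,0,0,0],
  [0,0,0,0.3,0,0,0],
  [0,0,0,0.1,0,0,0],
  [0,0,0,0,0,0,0],
])

```text
time_s: 4.85
ee_pos: [0.6021, 0.0627, 0.1756]
eef_rot: [3.142, -0.0, -2.992]
force: [0.1, -1.0, 0.6]
grip_width: 0.0007
grip_force: 0.0
```

```bash
python3 - <<'E'
from fit import *
p=ctrl.camera("side"); q=ctrl.camera("top")
a=cv2.resize(p["color"][200:320,290:420],None,fx=3,fy=4.5); b=cv2.resize(q["color"][170:290,340:470],None,fx=3,fy=4.5)
cv2.imwrite("pics/pre.png",np.hstack([cv2.resize(x,(390,400)) for x in(a,b)]))
s=S+[.0027,-.001,0]; o=ctrl.get_obs(); print(o["ee_pos"],W(s,[(.081,-.134,.159)]))
E
```

```text
[0.6025616  0.06286617 0.1766217 ] [[0.60267535 0.06265924 0.159     ]]
```

View pics/pre.png

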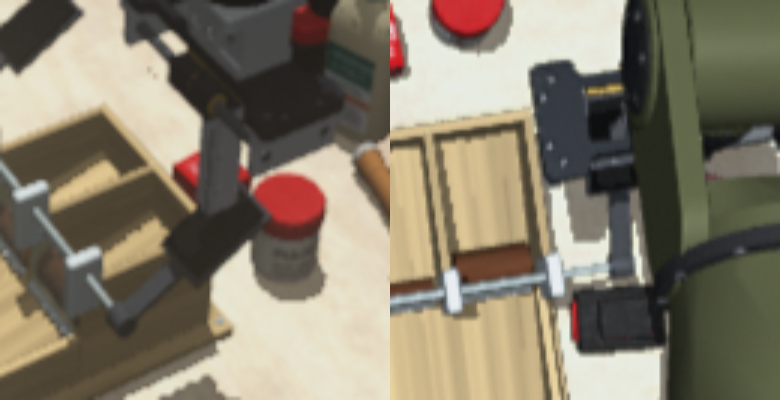

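The finger stands over the middle of the right pad, with the tub and red box clear. I press along the pad's arc.

Call:
move_arm([
  [0,0,0,0.1,0,0,0],
  [0,0,0,0.1,0,0,0],
  [0,0,0,0.08,0,0,0],
  [0,-0.02,0,0.06,0,0,0],
  [0,-0.03,0,0.06,0,0,0],
  [0,-0.03,0,0.06,0,0,0],
  [0,-0.03,0,0.06,0,0,0],
  [0,-0.03,0,0.06,0,0,0],
  [0,-0.02,0,0.06,0,0,0],
  [0,-0.02,0,0.06,0,0,0],
])

```text
time_s: 5.95
ee_pos: [0.6111, 0.0644, 0.1401]
eef_rot: [3.142, -0.0, -2.99]
force: [-1.3, 0.1, 1.6]
grip_width: 0.0003
grip_force: 0.9
```

Call:
move_arm([
  [0,-0.02,0,0.08,0,0,0],
  [0,-0.02,0,0.08,0,0,0],
  [0,-0.02,0,0.08,0,0,0],
  [0,-0.01,0,0.08,0,0,0],
  [0,-0.01,0,0.08,0,0,0],
  [0,0,0,0.08,0,0,0],
  [0,0,0,0.08,0,0,0],
  [0,0.01,0,0.08,0,0,0],
  [0,0.01,0,0.08,0,0,0],
  [0,0.01,0,0.08,0,0,0],
  [0,0.02,0,0.08,0,0,0],
  [0,0.02,0,0.08,0,0,0],
])

```text
time_s: 7.15
ee_pos: [0.6117, 0.0645, 0.0922]
eef_rot: [-3.142, 0.001, -2.99]
force: [3.8, 0.4, 3.9]
grip_width: 0.0002
grip_force: 2.1
```

Call:
move_arm([
  [0,0.03,0,0.06,0,0,0],
  [0,0.03,0,0.06,0,0,0],
  [0,0.03,0,0.06,0,0,0],
  [0,0.02,0,0.06,0,0,0],
  [0,0.02,0,0.04,0,0,0],
  [0,0,0,0,0,0,0],
])

```text
time_s: 7.75
ee_pos: [0.605, 0.0635, 0.0782]
eef_rot: [3.142, -0.0, -2.99]
force: [4.6, 0.9, 2.2]
grip_width: 0.0003
grip_force: 2.2
```

Call:
move_arm([
  [0,0.01,0,0.03,0,0,0],
  [0,0,0,0.03,0,0,0],
  [0,0,0,0,0,0,0],
])

```text
time_s: 8.05
ee_pos: [0.605, 0.0635, 0.0765]
eef_rot: [-3.142, 0.001, -2.99]
force: [0.3, 1.1, 12.4]
grip_width: 0.0004
grip_force: 5.5
```

Call:
move_arm([
  [0,0,0,0.02,0,0,0],
  [0,0,0,0,0,0,0],
  [0,0,0,0,0,0,0],
  [0,0,0,0,0,0,0],
  [0,0,0,0,0,0,0],
  [0,0,0,0,0,0,0],
])

```text
time_s: 8.65
ee_pos: [0.605, 0.0635, 0.0762]
eef_rot: [-3.141, 0.001, -2.99]
force: [-2.2, 0.2, 17.1]
grip_width: 0.0002
grip_force: 7.3
```

```bash
python3 - <<'E'
from fit import *
p=ctrl.camera("side"); q=ctrl.camera("top")
cv2.imwrite("pics/open.png",np.hstack([cv2.resize(x,(390,400)) for x in(p["color"][200:330,270:400],q["color"][190:320,310:440])]))
o=ctrl.get_obs(); print(o["ee_pos"],o["force"])
E
```

```text
[0.6050239  0.06348228 0.07618248] [-2.36696631  1.74321498 18.93075349]
```

View pics/open.png

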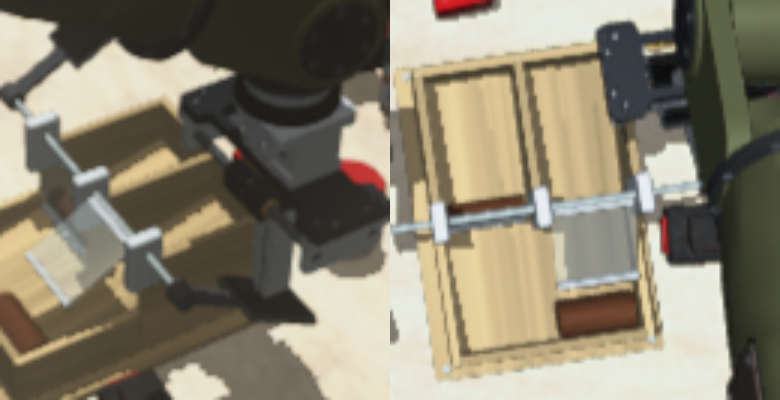

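The thick dowel has rolled to the front of the tray, the right lid is wide open at its stop, and the left lid is shut with the thin dowel behind it. I let the lever up slowly along the same arc.

Call:
move_arm([
  [0,-0.01,0,-0.03,0,0,0],
  [0,-0.02,0,-0.04,0,0,0],
  [0,-0.02,0,-0.04,0,0,0],
  [0,-0.02,0,-0.04,0,0,0],
  [0,-0.02,0,-0.04,0,0,0],
  [0,-0.02,0,-0.05,0,0,0],
  [0,-0.02,0,-0.05,0,0,0],
  [0,-0.01,0,-0.05,0,0,0],
  [0,-0.01,0,-0.05,0,0,0],
  [0,-0.01,0,-0.05,0,0,0],
  [0,-0.01,0,-0.05,0,0,0],
  [0,-0.01,0,-0.05,0,0,0],
  [0,-0.01,0,-0.05,0,0,0],
  [0,-0.01,0,-0.05,0,0,0],
  [0,0,0,-0.05,0,0,0],
  [0,0,0,-0.05,0,0,0],
  [0,0,0,-0.05,0,0,0],
  [0,0,0,-0.05,0,0,0],
  [0,0.01,0,-0.05,0,0,0],
  [0,0.01,0,-0.05,0,0,0],
])

```text
time_s: 10.75
ee_pos: [0.6138, 0.0648, 0.1218]
eef_rot: [-3.142, 0.001, -2.99]
force: [2.1, 0.2, 1.8]
grip_width: 0.0009
grip_force: 1.1
```

Call:
move_arm([
  [0,0.01,0,-0.05,0,0,0],
  [0,0.01,0,-0.05,0,0,0],
  [0,0.01,0,-0.05,0,0,0],
  [0,0.02,0,-0.05,0,0,0],
  [0,0.02,0,-0.05,0,0,0],
  [0,0.02,0,-0.05,0,0,0],
  [0,0.02,0,-0.04,0,0,0],
  [0,0.02,0,-0.04,0,0,0],
  [0,0.02,0,-0.04,0,0,0],
  [0,0.02,0,-0.04,0,0,0],
])

```text
time_s: 11.75
ee_pos: [0.605, 0.0635, 0.1446]
eef_rot: [3.142, -0.0, -2.99]
force: [1.0, 0.4, 2.4]
grip_width: 0.0005
grip_force: 0.9
```

Call:
move_arm([
  [0,0.01,0,-0.03,0,0,0],
  [0,0.01,0,-0.03,0,0,0],
  [0,0.01,0,-0.03,0,0,0],
  [0,0.01,0,-0.03,0,0,0],
  [0,0.01,0,-0.02,0,0,0],
  [0,0,0,-0.02,0,0,0],
  [0,0,0,-0.02,0,0,0],
  [0,0,0,-0.02,0,0,0],
  [0,0,0,-0.02,0,0,0],
  [0,0,0,-0.02,0,0,0],
  [0,0,0,-0.02,0,0,0],
  [0,0,0,-0.02,0,0,0],
  [0,0,0,-0.02,0,0,0],
  [0,0,0,-0.02,0,0,0],
  [0,0,0,-0.02,0,0,0],
  [0,0,0,-0.02,0,0,0],
  [0,0,0,-0.02,0,0,0],
  [0,0,0,-0.02,0,0,0],
  [0,0,0,-0.02,0,0,0],
  [0,0,0,-0.02,0,0,0],
])

```text
time_s: 13.75
ee_pos: [0.6028, 0.0631, 0.1666]
eef_rot: [-3.142, 0.0, -2.99]
force: [0.9, -0.1, 0.1]
grip_width: 0.0007
grip_force: 0.0
```

Call:
move_arm([
  [0,0,0,-0.03,0,0,0],
  [0,0,0,-0.03,0,0,0],
  [0,0,0,-0.03,0,0,0],
  [0,0,0,-0.03,0,0,0],
  [0,0,0,-0.1,0,0,0],
  [0,0,0,-0.3,0,0,0],
  [0,0,0,-0.5,0,0,0],
  [0,0,0,-0.5,0,0,0],
  [0,0,-0.5,-0.3,0,0,0],
  [0,0,-0.8,0,0,0,0],
  [0,0,-0.8,0,0,0,0],
  [0,0,-0.8,0,0,0,0],
  [0,0,-0.8,0,0,0,0],
  [0,0,-0.5,0,0,0,0],
  [0,0,0,0,0,0,0],
])

```text
time_s: 15.25
ee_pos: [0.6342, -0.1475, 0.2572]
eef_rot: [-3.141, -0.0, -2.994]
force: [0.2, 0.5, -0.0]
grip_width: 0.0002
grip_force: 0.0
```

```bash
python3 - <<'E'
from fit import *
p=ctrl.camera("side"); q=ctrl.camera("top")
cv2.imwrite("pics/end.png",np.hstack([cv2.resize(x,(390,400)) for x in(p["color"][190:370,220:400],q["color"][160:320,280:440])]))
o=ctrl.get_obs(); print(o["time_s"],o["ee_pos"],o["force"])
E
```

```text
15.35 [ 0.63424646 -0.14445451  0.25747982] [-0.91644143  0.10737144 -0.10957456]
```

View pics/end.png

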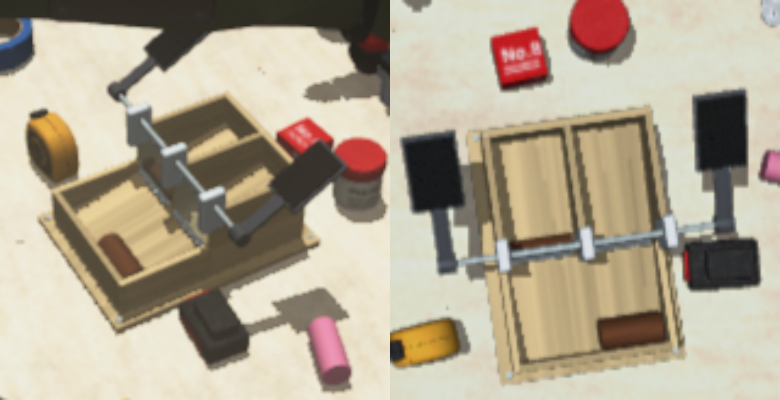

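Both lids are shut and both levers raised. The thick dowel lies in the tray, the thin one is still in its lane, the bystanders have not moved, and the hand is clear.

```bash
python3 -c "
from station import ctrl
print(ctrl.hand_in())"
```

```text
the job is handed in; nothing more can be done
None
```

I handed the job in at about 15 s: the thick dowel is in the tray, the thin dowel is still in its lane, both lids are shut (the right one let down slowly), and the hand is clear.

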